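# Release the bottle locker and hold its gate wide

### The job

Open the small bottle locker on the counter: squeeze the two tabs of the red catch fully together, then those of the blue catch (leave the blue tabs alone until red is in), and swing the gate out by its yellow handle past the click of its detent until it stands wide open, about square to the locker's front. The gate is sprung and swings back if let go, so finish while still holding it wide with the gripper. Leave the two bottles and the beaker beside the locker standing where they are.

Things in the scene. Friction and masses are not known exactly. Their poses are not given: they have to be found in the camera images.
- locker: white bottle locker with aluminium roof, 190 deep (x), 320 wide (y), 120 mm tall, standing on the counter, its position and yaw vary. Origin on the counter below the gate; z up, x into the locker, y from the gate's free end towards its hinge. Closed gate spans y -110 to +125, its back at x = 0. Red and blue catches stand on the roof at x +30, y +50 and -50 mm, in either order
- red_grip (a point): centre of the red squeeze catch: midway between its two upright red tabs, half-way up. Axes as the locker's. The tabs stand at its +y and -y sides, each 24 mm wide (x), 8 thick (y), 48 tall: tops 21 mm above the point, roof 34 mm below it. Their outer faces are 46 mm apart as found, 28 mm squeezed home
- blue_grip (a point): centre of the blue squeeze catch, built the same as the red one, with blue tabs; same sizes and axes
- red_l (a joint): travel of the +y tab of the red catch towards the other: 0 as found, 0.009 m fully squeezed. Each tab takes about 4 N to slide and stays where it is left (no spring). A steel barb on each tab bars the gate; 6 mm of travel surely frees it
- red_r (a joint): travel of the -y tab of the red catch, likewise
- blue_l (a joint): travel of the +y tab of the blue catch, likewise: 0 as found, 0.009 m fully squeezed
- blue_r (a joint): travel of the -y tab of the blue catch, likewise
- gate_handle (a point): point on the axis of the gate's handle: an upright round yellow post, 18 mm thick, 60 mm in front of the middle of the blue-framed gate. The point is 150 mm above the counter, 25 mm below the post's top; the post is clear for 40 mm below it. Moves with the gate; its axes equal the locker's while the gate is closed
- gate_hinge (a point): point on the gate's upright hinge axis, 150 mm above the counter (level with gate_handle and 139 mm from it). Its axes turn with the gate
- gate (a joint): opening angle: 0 closed, grows as the handle swings out of the locker (clockwise seen from above), 1.57 square to the front, stop at 1.65 rad. A spring pulls it shut (0.1 N m closed, 0.4 N m wide open). A detent hump lies between about 0.3 and 0.9 rad: up to 10 N at the handle to pass. Let go beyond it, the gate drops back to about 0.85
- white_bottle: bystander: white plastic bottle with a black cap, 62 mm in diameter, 135 mm tall, standing on the counter beside the locker at its hinge side; origin at the centre of its foot, z up
- metal_bottle: bystander: aluminium bottle with a white cap, 56 mm in diameter, 140 mm tall, on the counter on the other side; origin at the centre of its foot, z up
- beaker: bystander: open glass beaker, 64 mm wide at the rim, 75 mm tall, on the counter in front of the locker near the gate's free end; origin at the centre of its foot, z up

How it is judged:
On the way, in this order (a step that is already met when the one before it is completed fails the run):
1. both tabs of the red catch squeezed together (value of joint each of red_l, red_r above 0.006 m), for 0.1 s.
2. then both tabs of the blue catch squeezed together (value of joint each of blue_l, blue_r above 0.006 m), for 0.1 s.
3. the gate swung past its detent (value of joint gate above 1 rad), for 0.1 s.
At the end, for the whole second after the job is handed in: for the last second the fingers hold the gate open at least 1.3 rad, still (under 0.1 rad/s), by 1 N or more, no bottle or beaker touching it; every tab of both catches still in by over 5 mm; bottles and beaker upright (0.2 rad), within 40 mm of their start (value of joint gate between 1.3 and 1.7 rad and value of joint each of red_l, red_r, blue_l, blue_r above 0.005 m and velocity of joint gate between -0.1 and 0.1 rad/s and contact force between the fingers and gate above 1 N and contact force between each of white_bottle, metal_bottle, beaker and gate below 0.2 N and distance of each of white_bottle, metal_bottle, beaker from where it was at the start of the episode below 0.04 m and angle between each of white_bottle, metal_bottle, beaker's own z axis and vertical below 0.2 rad); the arm keeps its last pose, push and grip.
It fails at once if a blue tab is pushed in before the red catch has been squeezed (value of joint any of blue_l, blue_r above 0.005 m and value of joint any of red_l, red_r below 0.005 m).
It fails at once if a bottle or the beaker is knocked over or pushed away (distance of any of white_bottle, metal_bottle, beaker from where it was at the start of the episode above 0.04 m or angle between any of white_bottle, metal_bottle, beaker's own z axis and vertical above 0.35 rad).
It also fails if it takes over 48 s, if anything falls off the work surface, if the arm or the gripper's body presses on something with over 40 N, if the wrist force passes 120 N, or if a joint passes its speed limit or range.

### The arm

A 6-joint arm with a two-finger parallel gripper is mounted at the origin on the work surface. World frame = base frame: x ahead of the robot, y to its left, z up, the work surface at z = 0. Lengths are in m, angles in rad, forces in N, time in s.
With the tool pointing down it reaches from about 0.375 to 0.825 m from the base axis. Payload 5.5 kg.
Tool frame: the origin (TCP) lies at the very end of the fingers, on their centre line; the grasp point (between the pads) lies 19 mm behind it; z points along the fingers, y is the line along which they close (so a half turn about z gives the same grasp; the last joint's range is limited). The gripper opens to 85 mm and grips with 20 to 120 N. Pads are 22 mm wide; open, the fingers measure 114 mm over their backs; the gripper's body (76 mm by 85 mm) begins 54 mm behind the grasp point. The pads swing forward as they close: fully open they stand 13 mm farther back than shut.
Start: joints at [1.229, 0.314, -0.047, 1.21, 0, 1.571], TCP at [0.201, 0.565, 0.231] pointing down, gripper open.
Joint ranges: [-2.67, 2.67], [-0.69, 1.73], [-1.03, 1.25], [-2.08, 2.16], [-1.42, 1.45], [-3.14, 3.14]. Speed limits (rad/s): [2.39, 2.39, 3.01, 3.14, 3.14, 3.14].

### API

Orientations are given as [roll, pitch, yaw] about the fixed x, y, z axes, in that order (R = Rz(yaw) Ry(pitch) Rx(roll)).
In Python, from rig import manip gives the robot as it stands.
- The arm moves only by the tool arm_command, never from a script. Its argument "steps" is a list of rows, each an object with "jaw": the finger opening in mm, from 0 to 85.4; "linear": the shift along the tool's x, y, z in mm, a list of three; "rotation": the turn, a rotation vector about the tool's x, y, z in rad, a list of three. A call has exactly 5 rows; each row shifts and turns the commanded pose from where the row before left it, along the tool's axes as they then stand; what a row does not reach is not made up. A row lasts 1/10 s, in which the tool goes at most 50 mm and 8.59 degrees, less where a joint would pass 70% of its speed; a pose out of reach is approached as far as the arm can. A call is refused whole if a number of a shift passes 50 or a number of a turn 0.15, either way. A call with a gripper value outside its range is refused whole. The fingers move at their own pace and stop on an object; the grip force is fixed at half the most. Time passes only in rows, so rows that do not move let the fingers close, or fill a call up. It gives the time, the measured TCP pose, the force, the opening and the grip force at its end, in the units of the state.
- manip.sense(): the state, without advancing time (a new reading comes with each control period).
- manip.get_image(name): name is "scene" or "top" or "wrist"; returns the picture (420x560x3 uint8, red, green, blue); there is no depth.
- manip.get_calibration(name): a dict with "vfov" (degrees; the focal length in pixels is half the picture's height over the tangent of half this angle, whatever the lens; pixels are square), "cx", "cy" (the principal point, pixels), "R" (3x3) and "t" (3): a world point X has camera coordinates R X + t. Camera axes: x right, y down, z forward; pixel columns grow to the right and rows downward; lengths in m; the calibration is good to about 2 mm. A picture is of the moment at which its call begins: read the wrist's pose just before it. get_calibration takes no time and is no camera call; for the wrist camera it gives the pose at the moment of the call.
- manip.sign_off(): hands the job in; it is judged then, once.
Trained networks look in the newest picture that a camera, given by its name, has taken for a name from the list of things; names that differ only in an ending like _2 or _b are one class to them, and where a whole thing is asked for, a point or a joint stands for the part that bears it (a point fixed in the world has none). Each returns a list of dicts, best first, with "conf" (0 to 1); they miss things now and then, are a little off and sometimes report something else, mostly with a low value. They report only what shows in the picture. A call takes as long as a camera call.
- manip.boxes_of(camera, target): "location" ([column, row] in pixels, amid what is visible of it).
- manip.landmark_of(camera, target): "location" ([column, row] in pixels: a listed point, or the origin of a listed thing).
The state is a dict: "time": time; "joint_positions": joint angles; "qd": joint speeds; "tau": joint torques, N m; "position": TCP position; "ee_rot": TCP orientation; "contact_force": force on the tool from outside, world axes, zero at the start; "wrist_torque": the same for the moment, N m; "gripper_width": finger opening in m; "grasp_force": force on a finger pad.
Only numpy, scipy, OpenCV 4.12 (cv2) and the standard library are available. Lean on these libraries where they do the work, as an engineer would, in place of code of your own. Each camera call takes 0.05 s, during which the arm holds its last target. There are 200 camera calls.

## Working session

There is one attempt and no reset: what is moved stays moved. The work goes in short steps, Python scripts to look and compute and a tool call to move; the robot and the scene stay as the last step left them, time stands still between calls to the robot, and variables do not carry over. Pictures are saved under pics/ and viewed, at most 10 in all, crops included, and the job is handed in when it is done.

Besides the shell and the picture viewer there is one more tool, called after ">>>" as name(argument=value, ...) on one line, values as JSON. arm_command: Moves the arm, as the interface text tells. Its arguments: {"type":"object","properties":{"steps":{"type":"array","items":{"type":"object","properties":{"jaw":{"type":"number"},"linear":{"type":"array","items":{"type":"number"}},"rotation":{"type":"array","items":{"type":"number"}}}}}},"required":["steps"]}

```bash
mkdir -p pics; cat > h.py <<'E'
import numpy as np, cv2
from rig import manip
from scipy.spatial.transform import Rotation as Ro
def ray(cal,px):
    f=210/np.tan(np.radians(cal["vfov"])/2); R=np.array(cal["R"]);t=np.array(cal["t"])
    d=R.T@np.array([(px[0]-cal["cx"])/f,(px[1]-cal["cy"])/f,1]); return -R.T@t,d/np.linalg.norm(d)
def atz(cal,px,z):
    c,d=ray(cal,px); return c+d*(z-c[2])/d[2]
def tri(rs):
    A=0;b=0
    for c,d in rs:
        P=np.eye(3)-np.outer(d,d);A=A+P;b=b+P@c
    x=np.linalg.solve(A,b); return x,[np.linalg.norm((np.eye(3)-np.outer(d,d))@(x-c)) for c,d in rs]
def proj(cal,X):
    f=210/np.tan(np.radians(cal["vfov"])/2); p=np.array(cal["R"])@X+np.array(cal["t"]); return p[:2]/p[2]*f+[cal["cx"],cal["cy"]]
def st():
    s=manip.sense(); print({k:np.round(s[k],4).tolist() for k in ("time","joint_positions","position","ee_rot","contact_force","gripper_width","grasp_force")})
    return s
E
python3 - <<'E'
from h import *
s=st()
ims=[]
for c in ("scene","top"):
    im=manip.get_image(c); cv2.imwrite(f"pics/{c}0.png",im[:,:,::-1])
    cal=manip.get_calibration(c); print(c,np.round(atz(cal,(280,210),0.1),3),cal['vfov'],(-np.array(cal['R']).T@np.array(cal['t'])).round(3))
    for n in ("red_grip","blue_grip","gate_handle","gate_hinge","locker","white_bottle","metal_bottle","beaker"):
        print(n,[(np.round(d["location"]).tolist(),round(d["conf"],2)) for d in manip.landmark_of(c,n)[:2]])
E
```

```text
{'time': 0.0, 'joint_positions': [1.229, 0.3142, -0.0481, 1.2102, 0.0, 1.5708], 'position': [0.2009, 0.5647, 0.2304], 'ee_rot': [-3.1398, -0.0, 2.7998], 'contact_force': [-0.3811, -0.6396, -0.2748], 'gripper_width': 0.0851, 'grasp_force': 0.0}
scene [0.579 0.01  0.1  ] 54.61636899240401 [1.012 0.332 0.826]
red_grip [([255.0, 222.0], 0.6)]
blue_grip [([220.0, 202.0], 0.64)]
gate_handle [([263.0, 183.0], 0.88), ([298.0, 230.0], 0.33)]
gate_hinge [([296.0, 227.0], 0.89), ([196.0, 178.0], 0.72)]
locker [([248.0, 241.0], 0.64)]
white_bottle [([331.0, 321.0], 0.55), ([221.0, 201.0], 0.32)]
metal_bottle [([156.0, 220.0], 0.83)]
beaker [([196.0, 177.0], 0.87)]
top [0.607 0.035 0.1  ] 50.13993970451946 [0.421 0.014 1.06 ]
red_grip [([290.0, 176.0], 0.96)]
blue_grip [([336.0, 177.0], 0.69)]
gate_handle [([314.0, 222.0], 0.82)]
gate_hinge [([255.0, 194.0], 0.9)]
locker [([310.0, 206.0], 0.98)]
white_bottle [([206.0, 181.0], 0.93)]
metal_bottle []
beaker [([408.0, 237.0], 0.88)]
```

View pics/scene0.png

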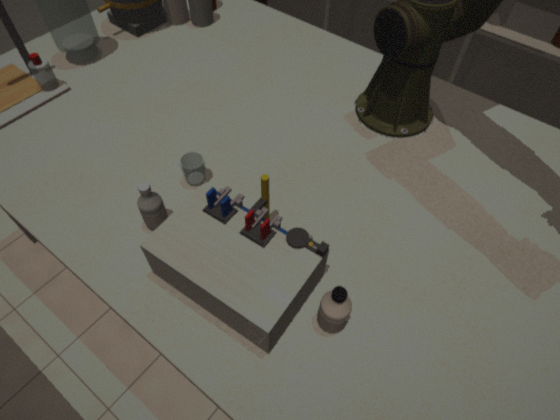

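View pics/top0.png

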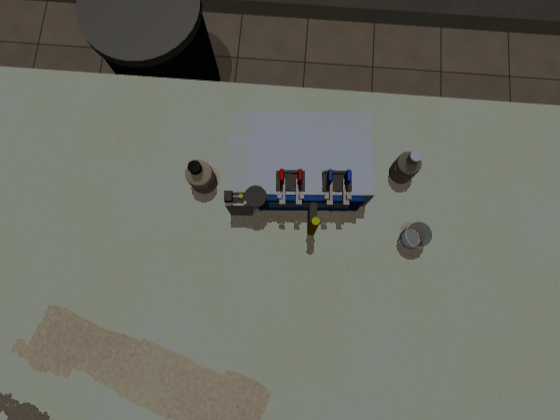

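The locker's front faces the robot. The scene image has the red tabs near (258,225), the blue tabs near (220,202) and the yellow post at (264,185). In the top image they are at (291,176), (339,176) and (315,222). Next I triangulate.

```bash
python3 - <<'E'
from h import *
from scipy.optimize import least_squares
P={"red_grip":((257,222),(290,176),.154),"blue_grip":((220,202),(336,177),.154),"gate_handle":((263,183),(314,222),.15),"gate_hinge":((296,229),(255,194),.15)}
cs=manip.get_calibration("scene");ct=manip.get_calibration("top")
for n,(a,b,z) in P.items():
    x,e=tri([ray(cs,a),ray(ct,b)]); print(n,x.round(4),np.round(e,4),'top@z',atz(ct,b,z).round(4),'scene@z',atz(cs,a,z).round(4))
# fit locker pose; local points
L={"red_grip":(.03,.05,.154),"blue_grip":(.03,-.05,.154)}
def f(p):
    c,s=np.cos(p[2]),np.sin(p[2]);r=[]
    W=lambda q:np.array([p[0]+c*q[0]-s*q[1],p[1]+s*q[0]+c*q[1],q[2]])
    for n,q in L.items():
        r+=list(proj(cs,W(q))-P[n][0])+list(proj(ct,W(q))-P[n][1])
    r+=list(proj(ct,W((0,0,0)))-(310,206))
    r+=list(proj(cs,W((0,0,0)))-(248,241))if 0 else []
    h=W((p[3],p[4],.15)); g=W((p[3]-.06,p[5],.15))
    r+=list(proj(cs,h)-P["gate_hinge"][0])+list(proj(ct,h)-P["gate_hinge"][1])+list(proj(cs,g)-P["gate_handle"][0])+list(proj(ct,g)-P["gate_handle"][1])
    return np.array(r)
o=least_squares(f,[.6,0,0,0,.125,0],loss='soft_l1');print(o.x.round(4),f(o.x).round(1))
# roof corners at z .12
for px in ((250,113),(373,113),(373,191)): print(atz(ct,px,.12).round(3))
for n,a,b in (("white",(331,321),(206,181)),("beaker",(196,180),(408,237))): print(n,atz(cs,a,0).round(3),atz(ct,b,0).round(3))
print("metal",atz(cs,(156,222),0).round(3))
c=manip.get_image("top")[90:260,180:440]; cv2.imwrite("pics/c1.png",cv2.resize(c[:,:,::-1],None,fx=3,fy=3,interpolation=2))
E
```

```text
red_grip [0.6677 0.0193 0.1607] [0.0004 0.0004] top@z [0.6698 0.0189 0.154 ] scene@z [0.6641 0.0165 0.154 ]
blue_grip [ 0.6743 -0.0762  0.1549] [0.0007 0.0007] top@z [ 0.675  -0.0769  0.154 ] scene@z [ 0.6736 -0.0761  0.154 ]
gate_handle [ 0.5772 -0.0381  0.1546] [0.0012 0.0012] top@z [ 0.5773 -0.0373  0.15  ] scene@z [ 0.5747 -0.0418  0.15  ]
gate_hinge [0.6267 0.0878 0.1517] [0.0009 0.0009] top@z [0.6266 0.0887 0.15  ] scene@z [0.6261 0.0864 0.15  ]
[ 0.6412 -0.0323  0.0805 -0.0049  0.1206 -0.0015] [ 0.4  1.9 -0.6  1.2 -1.8 -0.4  1.4  0.  -0.6 -0.1  0.3  0.5  0.5  0.
  0.4  1.1  0.8  0.4]
[0.818 0.119 0.12 ]
[ 0.839 -0.155  0.12 ]
[ 0.66  -0.161  0.12 ]
white [0.682 0.23  0.   ] [0.684 0.223 0.   ]
beaker [ 0.582 -0.27   0.   ] [ 0.584 -0.27   0.   ]
metal [ 0.74  -0.249  0.   ]
```

View pics/c1.png

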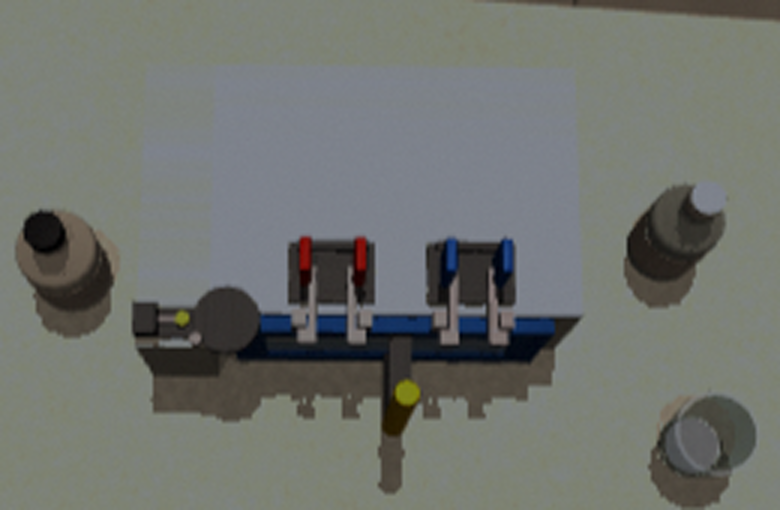

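The crop shows the roof nearly square to the base (yaw about 0.075), with the red pair left of the blue pair and the post in front of the gate. The estimates are consistent, so I move to above red.

>>> arm_command(steps=[{"jaw": 85,"linear": [-40,-23,0],"rotation": [0,0,-0.139]},{"jaw": 85,"linear": [-37,-29,0],"rotation": [0,0,-0.139]},{"jaw": 85,"linear": [-33,-34,0],"rotation": [0,0,-0.139]},{"jaw": 85,"linear": [-28,-39,0],"rotation": [0,0,0]},{"jaw": 85,"linear": [-28,-39,0],"rotation": [0,0,0]}])

```text
time: 1.45
position: [0.3548, 0.3833, 0.2315]
ee_rot: [3.141, 0.0, -3.066]
contact_force: [0.1, 0.9, 0.5]
gripper_width: 0.0849
grasp_force: 0.0
```

>>> arm_command(steps=[{"jaw": 80,"linear": [-28,-39,0]},{"jaw": 80,"linear": [-28,-39,0]},{"jaw": 80,"linear": [-28,-39,0]},{"jaw": 80,"linear": [-28,-39,0]},{"jaw": 80,"linear": [-28,-39,0]}])

```text
schema error: expected keys jaw, linear, rotation
```

>>> arm_command(steps=[{"jaw": 80,"linear": [-28.5,-38.6,0],"rotation": [0,0,0]},{"jaw": 80,"linear": [-28.5,-38.6,0],"rotation": [0,0,0]},{"jaw": 80,"linear": [-28.5,-38.6,0],"rotation": [0,0,0]},{"jaw": 80,"linear": [-28.5,-38.6,0],"rotation": [0,0,0]},{"jaw": 80,"linear": [-28.5,-38.6,0],"rotation": [0,0,0]}])

```text
time: 1.95
position: [0.5116, 0.2013, 0.2316]
ee_rot: [3.141, 0.001, -3.067]
contact_force: [-0.3, 0.4, -0.1]
gripper_width: 0.0799
grasp_force: 0.0
```

>>> arm_command(steps=[{"jaw": 80,"linear": [-28.5,-38.6,0],"rotation": [0,0,0]},{"jaw": 80,"linear": [-28.5,-38.6,0],"rotation": [0,0,0]},{"jaw": 80,"linear": [-28.5,-38.6,0],"rotation": [0,0,0]},{"jaw": 80,"linear": [-28.5,-38.6,0],"rotation": [0,0,0]},{"jaw": 80,"linear": [-28.5,-38.6,0],"rotation": [0,0,0]}])

```text
time: 2.45
position: [0.6682, 0.0195, 0.2314]
ee_rot: [3.141, 0.0, -3.067]
contact_force: [0.7, 0.5, 0.5]
gripper_width: 0.0798
grasp_force: 0.0
```

```bash
python3 - <<'E'
from h import *
s=st(); cal=manip.get_calibration("wrist")
im=manip.get_image("wrist"); cv2.imwrite("pics/w1.png",im[:,:,::-1])
for n in ("red_grip","blue_grip","gate_handle","gate_hinge"):
    for d in manip.landmark_of("wrist",n)[:2]:
        print(n,np.round(d["location"]),round(d["conf"],2),atz(cal,d["location"],.154 if "grip" in n else .15).round(4))
E
```

```text
{'time': 2.45, 'joint_positions': [0.0291, 0.446, 0.1436, 1.268, 0.0001, -0.0458], 'position': [0.6682, 0.0195, 0.2314], 'ee_rot': [3.1415, 0.0004, -3.0667], 'contact_force': [0.7192, 0.5449, 0.53], 'gripper_width': 0.0798, 'grasp_force': 0.0}
red_grip [276. 216.] 0.96 [0.6664 0.0196 0.154 ]
blue_grip [144. 219.] 0.73 [ 0.676  -0.0791  0.154 ]
gate_handle [204.  79.] 0.9 [ 0.5742 -0.036   0.15  ]
gate_hinge [379. 166.] 0.7 [0.6243 0.0922 0.15  ]
gate_hinge [276. 212.] 0.17 [0.6644 0.0192 0.15  ]
```

View pics/w1.png

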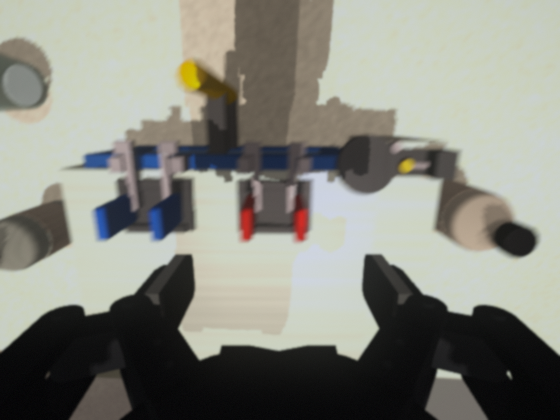

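The wrist view shows the red pair centred at (275,217) between the open fingers, and its estimates agree with the triangulation. I descend on red.

>>> arm_command(steps=[{"jaw": 80,"linear": [1,0,30],"rotation": [0,0,-0.005]},{"jaw": 80,"linear": [0,0,30],"rotation": [0,0,0]},{"jaw": 80,"linear": [0,0,22],"rotation": [0,0,0]},{"jaw": 80,"linear": [0,0,10],"rotation": [0,0,0]},{"jaw": 60,"linear": [0,0,0],"rotation": [0,0,0]}])

```text
time: 3.2
position: [0.6644, 0.0223, 0.1382]
ee_rot: [3.141, -0.003, -3.06]
contact_force: [-1.2, 0.2, 0.4]
gripper_width: 0.0671
grasp_force: 0.0
```

>>> arm_command(steps=[{"jaw": 44,"linear": [0,0,0],"rotation": [0,0,0]},{"jaw": 38,"linear": [0,0,0],"rotation": [0,0,0]},{"jaw": 34,"linear": [0,0,0],"rotation": [0,0,0]},{"jaw": 30,"linear": [0,0,0],"rotation": [0,0,0]},{"jaw": 30,"linear": [0,0,0],"rotation": [0,0,0]}])

```text
time: 3.7
position: [0.6674, 0.0194, 0.142]
ee_rot: [-3.138, 0.004, -3.063]
contact_force: [-1.9, -6.5, 7.3]
gripper_width: 0.0302
grasp_force: 6.9
```

>>> arm_command(steps=[{"jaw": 28,"linear": [0,0,-3],"rotation": [0,0,0]},{"jaw": 27,"linear": [0,0,0],"rotation": [0,0,0]},{"jaw": 27,"linear": [0,0,0],"rotation": [0,0,0]},{"jaw": 27,"linear": [0,0,0],"rotation": [0,0,0]},{"jaw": 27,"linear": [0,0,0],"rotation": [0,0,0]}])

```text
time: 4.2
position: [0.6671, 0.0183, 0.1432]
ee_rot: [-3.137, 0.002, -3.064]
contact_force: [1.5, -8.8, -1.1]
gripper_width: 0.0273
grasp_force: 11.3
```

>>> arm_command(steps=[{"jaw": 50,"linear": [0,0,0],"rotation": [0,0,0]},{"jaw": 70,"linear": [0,0,0],"rotation": [0,0,0]},{"jaw": 80,"linear": [0,0,-20],"rotation": [0,0,0]},{"jaw": 80,"linear": [0,0,-40],"rotation": [0,0,0]},{"jaw": 80,"linear": [0,0,-28],"rotation": [0,0,0]}])

```text
time: 4.7
position: [0.6665, 0.0218, 0.2328]
ee_rot: [3.141, 0.002, -3.061]
contact_force: [1.5, -0.8, 0.8]
gripper_width: 0.0803
grasp_force: 0.0
```

```bash
python3 - <<'E'
from h import *
s=st(); cal=manip.get_calibration("wrist")
im=manip.get_image("wrist"); cv2.imwrite("pics/w2.png",im[:,:,::-1])
for n in ("red_grip","blue_grip","gate_handle"):
    for d in manip.landmark_of("wrist",n)[:1]:
        print(n,np.round(d["location"]),round(d["conf"],2),atz(cal,d["location"],.154 if "grip" in n else .15).round(4))
E
```

```text
{'time': 4.7, 'joint_positions': [0.0323, 0.4411, 0.1394, 1.2674, 0.0009, -0.0483], 'position': [0.6665, 0.0218, 0.2328], 'ee_rot': [3.1408, 0.0018, -3.061], 'contact_force': [1.5188, -0.7931, 0.7781], 'gripper_width': 0.0803, 'grasp_force': 0.0}
red_grip [273. 217.] 0.62 [0.6662 0.0199 0.154 ]
blue_grip [139. 215.] 0.75 [ 0.6732 -0.0811  0.154 ]
gate_handle [204.  80.] 0.75 [ 0.5738 -0.0349  0.15  ]
```

View pics/w2.png

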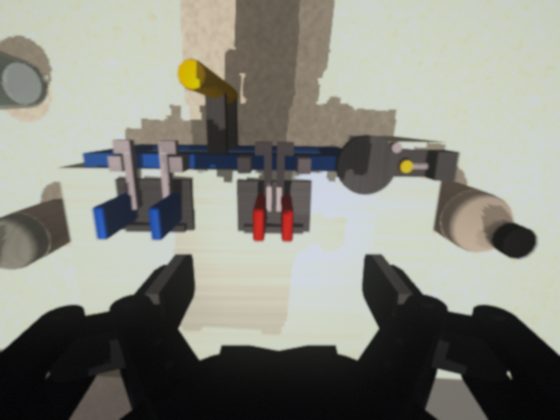

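The red tabs are squeezed in symmetrically, at (259,218) and (287,218). Now blue.

>>> arm_command(steps=[{"jaw": 80,"linear": [0,-40,0],"rotation": [0,0,0]},{"jaw": 80,"linear": [0,-40,0],"rotation": [0,0,0]},{"jaw": 80,"linear": [0,-21,0],"rotation": [0,0,0]},{"jaw": 80,"linear": [0,0,0],"rotation": [0,0,0]},{"jaw": 80,"linear": [0,0,30],"rotation": [0,0,0]}])

```text
time: 5.4
position: [0.6762, -0.0799, 0.2028]
ee_rot: [-3.141, 0.006, -3.063]
contact_force: [1.0, -0.2, 0.6]
gripper_width: 0.08
grasp_force: 0.0
```

>>> arm_command(steps=[{"jaw": 80,"linear": [0,0,30],"rotation": [0,0,0]},{"jaw": 80,"linear": [0,0,20],"rotation": [0,0,0]},{"jaw": 80,"linear": [0,0,8],"rotation": [0,0,0]},{"jaw": 60,"linear": [0,0,0],"rotation": [0,0,0]},{"jaw": 50,"linear": [0,0,0],"rotation": [0,0,0]}])

```text
time: 5.9
position: [0.6745, -0.079, 0.143]
ee_rot: [3.142, 0.001, -3.061]
contact_force: [-0.4, -1.4, 1.3]
gripper_width: 0.0527
grasp_force: 0.0
```

>>> arm_command(steps=[{"jaw": 44,"linear": [0,0,0],"rotation": [0,0,0]},{"jaw": 38,"linear": [0,0,0],"rotation": [0,0,0]},{"jaw": 34,"linear": [0,0,0],"rotation": [0,0,0]},{"jaw": 30,"linear": [0,0,0],"rotation": [0,0,0]},{"jaw": 29,"linear": [0,0,0],"rotation": [0,0,0]}])

```text
time: 6.4
position: [0.6754, -0.0808, 0.1444]
ee_rot: [-3.139, 0.003, -3.062]
contact_force: [-1.1, -4.9, 6.0]
gripper_width: 0.0291
grasp_force: 6.1
```

>>> arm_command(steps=[{"jaw": 28,"linear": [0,0,0],"rotation": [0,0,0]},{"jaw": 27,"linear": [0,0,0],"rotation": [0,0,0]},{"jaw": 27,"linear": [0,0,0],"rotation": [0,0,0]},{"jaw": 27,"linear": [0,0,0],"rotation": [0,0,0]},{"jaw": 27,"linear": [0,0,0],"rotation": [0,0,0]}])

```text
time: 6.9
position: [0.6754, -0.0815, 0.1447]
ee_rot: [-3.138, 0.003, -3.063]
contact_force: [0.3, -5.1, 6.9]
gripper_width: 0.0275
grasp_force: 12.4
```

>>> arm_command(steps=[{"jaw": 50,"linear": [0,0,0],"rotation": [0,0,0]},{"jaw": 70,"linear": [0,0,0],"rotation": [0,0,0]},{"jaw": 80,"linear": [0,0,-30],"rotation": [0,0,0]},{"jaw": 80,"linear": [0,0,-40],"rotation": [0,0,0]},{"jaw": 80,"linear": [0,0,-25],"rotation": [0,0,0]}])

```text
time: 7.4
position: [0.6747, -0.079, 0.2398]
ee_rot: [3.141, 0.002, -3.061]
contact_force: [0.2, -0.8, 0.2]
gripper_width: 0.0801
grasp_force: 0.0
```

>>> arm_command(steps=[{"jaw": 75,"linear": [32,17,0],"rotation": [0,0,0]},{"jaw": 65,"linear": [32,17,0],"rotation": [0,0,0]},{"jaw": 65,"linear": [32,17,0],"rotation": [0,0,0]},{"jaw": 65,"linear": [0,0,0],"rotation": [0,0,0]},{"jaw": 65,"linear": [0,0,0],"rotation": [0,0,0]}])

```text
time: 7.9
position: [0.5742, -0.0357, 0.2377]
ee_rot: [3.141, 0.001, -3.06]
contact_force: [-0.7, 0.8, 0.2]
gripper_width: 0.065
grasp_force: 0.0
```

```bash
python3 - <<'E'
from h import *
s=st()
im=[]
for c in ("top","wrist"):
    cal=manip.get_calibration(c); p=manip.get_image(c); im.append(p)
    for n in ("red_grip","blue_grip","gate_handle","gate_hinge"):
        for d in manip.landmark_of(c,n)[:1]:
            print(c,n,np.round(d["location"]),round(d["conf"],2),atz(cal,d["location"],.154 if "grip" in n else .15).round(4))
cv2.imwrite("pics/w3.png",im[1][:,:,::-1])
E
```

```text
{'time': 7.9, 'joint_positions': [-0.0624, 0.2637, -0.0992, 1.2072, 0.0004, -0.1435], 'position': [0.5742, -0.0357, 0.2377], 'ee_rot': [3.1413, 0.0008, -3.0605], 'contact_force': [-0.7441, 0.8135, 0.1597], 'gripper_width': 0.065, 'grasp_force': 0.0}
top red_grip [291. 178.] 0.74 [0.6654 0.0163 0.154 ]
top gate_hinge [253. 192.] 0.96 [0.6299 0.0932 0.15  ]
wrist red_grip [334. 321.] 0.88 [0.6649 0.0206 0.154 ]
wrist blue_grip [216. 321.] 0.97 [ 0.6724 -0.0802  0.154 ]
wrist gate_handle [277. 216.] 0.96 [ 0.5769 -0.0353  0.15  ]
wrist gate_hinge [426. 283.] 0.95 [0.6248 0.0929 0.15  ]
```

View pics/w3.png

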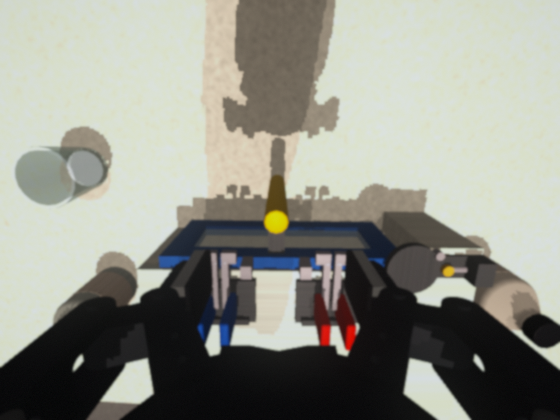

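The wrist view shows the post at (276,222) centred between the fingers, and both catches squeezed. I descend and grip.

>>> arm_command(steps=[{"jaw": 65,"linear": [-1,0,35],"rotation": [0,0,0]},{"jaw": 65,"linear": [0,0,35],"rotation": [0,0,0]},{"jaw": 65,"linear": [0,0,25],"rotation": [0,0,0]},{"jaw": 65,"linear": [0,0,10],"rotation": [0,0,0]},{"jaw": 40,"linear": [0,0,0],"rotation": [0,0,0]}])

```text
time: 8.9
position: [0.5744, -0.0363, 0.1311]
ee_rot: [3.141, -0.003, -3.062]
contact_force: [-0.7, 0.0, -0.1]
gripper_width: 0.0521
grasp_force: 0.0
```

>>> arm_command(steps=[{"jaw": 25,"linear": [0,0,0],"rotation": [0,0,0]},{"jaw": 15,"linear": [0,0,0],"rotation": [0,0,0]},{"jaw": 10,"linear": [0,0,0],"rotation": [0,0,0]},{"jaw": 10,"linear": [0,0,0],"rotation": [0,0,0]},{"jaw": 10,"linear": [0,0,0],"rotation": [0,0,0]}])

```text
time: 9.4
position: [0.5765, -0.038, 0.1343]
ee_rot: [-3.138, 0.003, -3.063]
contact_force: [-1.7, -5.0, 3.7]
gripper_width: 0.0166
grasp_force: 58.4
```

>>> arm_command(steps=[{"jaw": 10,"linear": [6,3,0],"rotation": [0,0,0.05]},{"jaw": 10,"linear": [9.2,4.8,0],"rotation": [0,0,0.075]},{"jaw": 10,"linear": [9.2,4.8,0],"rotation": [0,0,0.075]},{"jaw": 10,"linear": [9.2,4.8,0],"rotation": [0,0,0.075]},{"jaw": 10,"linear": [9.2,4.8,0],"rotation": [0,0,0.075]}])

```text
time: 9.9
position: [0.5351, -0.0129, 0.1343]
ee_rot: [-3.14, 0.004, 2.867]
contact_force: [1.2, -5.5, 1.3]
gripper_width: 0.0167
grasp_force: 58.7
```

>>> arm_command(steps=[{"jaw": 10,"linear": [9.2,4.8,0],"rotation": [0,0,0.075]},{"jaw": 10,"linear": [9.2,4.8,0],"rotation": [0,0,0.075]},{"jaw": 10,"linear": [9.2,4.8,0],"rotation": [0,0,0.075]},{"jaw": 10,"linear": [9.2,4.8,0],"rotation": [0,0,0.075]},{"jaw": 10,"linear": [9.2,4.8,0],"rotation": [0,0,0.075]}])

```text
time: 10.4
position: [0.5035, 0.0278, 0.1342]
ee_rot: [3.141, 0.005, 2.492]
contact_force: [1.1, -3.4, 2.4]
gripper_width: 0.0169
grasp_force: 59.3
```

```bash
python3 - <<'E'
from h import *
s=st(); H=np.array([.6245,.0918]); v=s["position"][:2]-H; print(np.linalg.norm(v), np.arctan2(-.1298,-.0495)-np.arctan2(v[1],v[0]))
E
```

```text
{'time': 10.4, 'joint_positions': [0.057, 0.1951, -0.4318, 0.9403, -0.0027, 0.7062], 'position': [0.5035, 0.0278, 0.1342], 'ee_rot': [3.1413, 0.0046, 2.4924], 'contact_force': [1.0507, -3.4057, 2.4114], 'gripper_width': 0.0169, 'grasp_force': 59.2616}
0.13684280957137798 0.7200542776107985
```

Tracking well at about 0.72 rad, so I continue along the same arc.

>>> arm_command(steps=[{"jaw": 10,"linear": [9.2,4.8,0],"rotation": [0,0,0.075]},{"jaw": 10,"linear": [9.2,4.8,0],"rotation": [0,0,0.075]},{"jaw": 10,"linear": [9.2,4.8,0],"rotation": [0,0,0.075]},{"jaw": 10,"linear": [9.2,4.8,0],"rotation": [0,0,0.075]},{"jaw": 10,"linear": [9.2,4.8,0],"rotation": [0,0,0.075]}])

```text
time: 10.9
position: [0.4891, 0.0777, 0.1342]
ee_rot: [3.139, 0.004, 2.118]
contact_force: [3.5, -3.3, -0.4]
gripper_width: 0.0165
grasp_force: 59.3
```

>>> arm_command(steps=[{"jaw": 10,"linear": [9.2,4.8,0],"rotation": [0,0,0.075]},{"jaw": 10,"linear": [9.2,4.8,0],"rotation": [0,0,0.075]},{"jaw": 10,"linear": [9.2,4.8,0],"rotation": [0,0,0.075]},{"jaw": 10,"linear": [9.2,4.8,0],"rotation": [0,0,0.075]},{"jaw": 10,"linear": [9.2,4.8,0],"rotation": [0,0,0.075]}])

```text
time: 11.4
position: [0.4939, 0.1288, 0.1343]
ee_rot: [3.137, 0.004, 1.742]
contact_force: [6.3, -6.2, -0.0]
gripper_width: 0.0168
grasp_force: 59.4
```

```bash
python3 - <<'E'
from h import *
s=st(); H=np.array([.6245,.0918]); v=s["position"][:2]-H; print(np.linalg.norm(v), (np.arctan2(-.1298,-.0495)-np.arctan2(v[1],v[0]))%6.283)
E
```

```text
{'time': 11.4, 'joint_positions': [0.2577, 0.2051, -0.4191, 0.9418, -0.004, 1.6569], 'position': [0.4939, 0.1288, 0.1343], 'ee_rot': [3.1365, 0.0035, 1.7424], 'contact_force': [6.3472, -6.2063, -0.0472], 'gripper_width': 0.0168, 'grasp_force': 59.4236}
0.13574439247951883 1.4826106663298928
```

>>> arm_command(steps=[{"jaw": 10,"linear": [6,3,0],"rotation": [0,0,0.05]},{"jaw": 10,"linear": [0,0,0],"rotation": [0,0,0]},{"jaw": 10,"linear": [0,0,0],"rotation": [0,0,0]},{"jaw": 10,"linear": [0,0,0],"rotation": [0,0,0]},{"jaw": 10,"linear": [0,0,0],"rotation": [0,0,0]}])

```text
time: 11.9
position: [0.4958, 0.1349, 0.1342]
ee_rot: [3.136, 0.003, 1.695]
contact_force: [4.4, -5.6, 1.2]
gripper_width: 0.0165
grasp_force: 59.5
```

```bash
python3 - <<'E'
from h import *
s=st(); cv2.imwrite("pics/t4.png",manip.get_image("top")[:,:,::-1])
E
```

```text
{'time': 11.9, 'joint_positions': [0.2681, 0.2113, -0.4114, 0.9435, -0.0038, 1.7142], 'position': [0.4958, 0.1349, 0.1342], 'ee_rot': [3.1365, 0.0031, 1.6954], 'contact_force': [4.444, -5.5699, 1.2211], 'gripper_width': 0.0165, 'grasp_force': 59.5009}
```

View pics/t4.png

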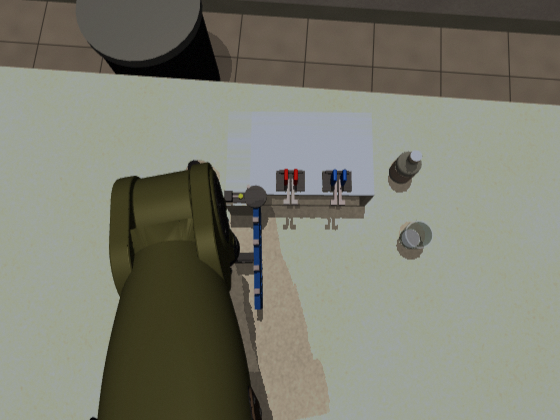

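The gate (blue bar, 258,195 to 258,308) stands square to the front. Both tab pairs are in, and the bottles and beaker are where they were, including the white bottle's cap at (195,167). I hand in.

```bash
python3 -c "
from rig import manip
print(manip.sign_off())"
```

```text
the job is handed in; nothing more can be done
None
```

I squeezed the red catch and then the blue one fully in, swung the gate past its detent to about 1.5 rad, and handed the job in at about 12 s with the gripper still holding it; the bottles and beaker looked undisturbed, but sign-off returned no verdict.

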